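# Seal the vacuum bean canister

## Task

Seal the coffee bean canister: first push the pump lever on its lid all the way down to its stop and let it spring back up, then pick up the loose snap cap, set it on the valve stud and press it down until it clicks. Keep pressing after the click so that the rubber seal under the cap is squeezed well down, and finish like that: gripper still on the cap, pressing it down, not letting go. Leave the other things on the table where they stand.

Things in the scene. Friction and masses are not known exactly. Their poses are not given: they have to be found in the camera images.
- canister: vacuum coffee bean canister fixed to the table, at any yaw: steel box with a flat black lid, 120 (x) by 200 (y) mm, lid top 100 mm above the table; origin at the centre of its underside. On the lid, at x = 0: the valve stud at y = +60 mm; the pump lever from its hinge at y = -10 mm to its free end at y = -94 mm.
- stud_base (a point): foot of the upright steel valve stud, on the lid top. The stud is 22 mm in diameter, 22 mm high, its top 5 mm tapered to 14 mm. Four spring catch balls stick out 4 mm from its side, centred 12.5 mm above this point. The cap's rim, going down, is 14 mm above this point when it meets the balls, 9 to 10 mm at the click, 6 mm on the free seal, 2 mm with the seal fully squeezed.
- seal (a joint): how far the black rubber seal (a disc 48 mm in diameter round the stud's foot, its top 6 mm above the lid when free) is squeezed down by the cap, m: 0 free, 0.004 fully squeezed (hard stop). It springs back; about 1 N to begin, 10 N to squeeze it fully.
- cap: the loose snap cap, grey plastic, about 45 g, standing mouth down on the table: round skirt 44 mm in diameter, 26 mm high, with a flat shoulder and on it a solid round grip knob 28 mm in diameter, 24 mm high. Origin at the centre of the open rim, z up its axis. Mouth 26 mm wide with a rounded lip, hollow 22 mm deep. It takes about 9 to 13 N to push it past the click; any yaw does.
- pump (a joint): angle of the hinged pump lever, rad: 0 raised (sprung up), 0.30 pressed down to its stop, where the lever lies level. A spring returns it; about 3 N at the pad to begin, 8 N at the stop.
- pump_pad (a point): centre of the top of the rubber pad near the free end of the pump lever (a steel plate 40 mm wide), 68 mm from the hinge; moves with the lever: 145 mm above the table when raised, 125 mm at the stop. The hinge axis is along the canister's x, 118 mm above the table.
- cup: bystander: paper cup with black lid, 80 mm in diameter at the top, 90 mm tall, origin at the centre of its underside
- dripper: bystander: white ceramic coffee dripper, 104 mm in diameter at the rim, 76 mm tall, origin at the centre of its underside
- jar: bystander: small amber glass jar with black lid, 66 mm in diameter, 95 mm tall, origin at the centre of its underside
Things that resemble listed ones, but are neither listed nor needed, are in the scene too. Of the things that look like the canister, the larger one is meant. Of the things that look like the cap, take the one that is farthest to the robot's right at the start.

How it is judged:
On the way, in this order (a step that is already met when the one before it is completed fails the run):
1. the pump lever is pressed down to its stop (value of joint pump above 0.27 rad), for 0.1 s.
2. the pump lever has sprung back up (value of joint pump below 0.06 rad), for 0.1 s.
3. the cap has clicked onto the stud, level (horizontal distance between cap and stud_base below 0.004 m and z of cap in the frame of stud_base below 0.0075 m and angle between cap's own z axis and vertical below 0.12 rad), for 0.1 s.
At the end, for the whole second after the job is handed in: The cap is snapped on the stud (within 4 mm of its axis, tilted under 0.12 rad, rim less than 6 mm above stud_base), the fingers are on it with more than 2 N and hold the seal squeezed by more than 2 mm of its 4 mm, the pump lever is up (below 0.06 rad) (horizontal distance between cap and stud_base below 0.004 m and z of cap in the frame of stud_base below 0.006 m and angle between cap's own z axis and vertical below 0.12 rad and value of joint seal above 0.002 m and contact force between the fingers and cap above 2 N and value of joint pump below 0.06 rad); the arm keeps its last pose, push and grip.
It fails at once if the paper cup is moved more than 30 mm (distance of cup from where it was at the start of the episode above 0.03 m).
It fails at once if the dripper is moved more than 30 mm (distance of dripper from where it was at the start of the episode above 0.03 m).
It fails at once if the jar is moved more than 30 mm (distance of jar from where it was at the start of the episode above 0.03 m).
It also fails if it takes over 58 s, if anything falls off the work surface, if the arm or the gripper's body presses on something with over 40 N, if the wrist force passes 120 N, or if a joint passes its speed limit or range.

## Robot

A 7-joint arm with a two-finger parallel gripper is mounted at the origin on the work surface. World frame = base frame: x ahead of the robot, y to its left, z up, the work surface at z = 0. Lengths are in m, angles in rad, forces in N, time in s.
With the tool pointing down it reaches from about 0.375 to 0.925 m from the base axis. Payload 3.1 kg.
Tool frame: the origin (TCP) lies between the finger pads; the fingertips stand 19 mm ahead of it and the grasp point (between the pads) is the TCP; z points along the fingers, y is the direction in which the jaws open and shut (so a half turn about z gives the same grasp; the last joint's range is limited). The gripper opens to 85 mm and grips with 20 to 120 N. Pads are 22 mm wide; open, the fingers measure 114 mm over their backs; the gripper's body (76 mm by 85 mm) begins 54 mm behind the grasp point. The pads swing forward as they close: fully open they stand 13 mm farther back than shut.
Start: joints at [1.147, 0.383, 0.044, 1.598, -0.018, 1.161, -0.05], TCP at [0.208, -0.616, 0.25] pointing down, gripper open.
Joint ranges: [-2.61, 2.61], [-0.41, 2.15], [-1.48, 1.57], [0, 2.5], [-1.57, 4.71], [0.05, 1.97], [-2.85, 2.85]. Speed limits (rad/s): [2.79, 2.79, 3.14, 3.14, 3.14, 3.14, 3.14].

## Interface

Orientations are given as a unit quaternion [x, y, z, w].
In Python, from bench import move_ptp, movel, move_j, move_gripper, pause, inverse_kinematics, read_camera, camera_params, MotionError, sign_off, look_for, tip_of, read_time_s, read_qpos, read_joint_vel, read_effort, read_eef_pos, read_tcp_rot, read_ft_force, read_ft_torque, read_finger_gap gives the robot as it stands. Calls block until the motion is done:
- move_ptp(position, orientation): joint-space move of the TCP to a pose.
- movel(position, orientation=None, speed=0.15): straight line of the TCP; orientation=None keeps the orientation; speed is the mean speed in m/s.
- move_j(angles): joint-space move.
- move_gripper(opening, effort=None): finger opening in m; effort is the grip in N (None keeps the last); returns when the fingers have stopped.
- pause(seconds).
- inverse_kinematics(position, orientation): joint angles nearest the present ones, or None.
- read_camera(name): name is "scene" or "top" or "wrist"; returns the picture (400x640x3 uint8, red, green, blue); there is no depth.
- camera_params(name): a dict with "K" (3x3 intrinsics, pixels), "camera_from_world" (4x4, takes a point from world to camera coordinates). Camera axes: x right, y down, z forward; pixel columns grow to the right and rows downward; lengths in m; the calibration is good to about 2 mm. A picture is of the moment at which its call begins: read the wrist's pose just before it. camera_params takes no time and is no camera call; for the wrist camera it gives the pose at the moment of the call.
A pose or a line that the arm cannot do raises MotionError and nothing moves.
- sign_off(): hands the job in, once; it reports no verdict.
Trained networks look in the newest picture that a camera, given by its name, has taken for a name from the list of things; names that differ only in an ending like _2 or _b are one class to them, and where a whole thing is asked for, a point or a joint stands for the part that bears it (a point fixed in the world has none). Each returns a list of dicts, best first, with "confidence" (0 to 1); they miss things now and then, are a little off and sometimes report something else, mostly with a low value. They report only what shows in the picture. A call takes as long as a camera call. They do not tell look-alikes from the thing itself.
- look_for(camera, name): "at" ([column, row] in pixels, amid what is visible of it).
- tip_of(camera, name): "at" ([column, row] in pixels: a listed point, or the origin of a listed thing).
Readings, each from a call of its own:
- read_time_s(): time.
- read_qpos(): joint angles.
- read_joint_vel(): joint speeds.
- read_effort(): joint torques, N m.
- read_eef_pos(): TCP position.
- read_tcp_rot(): TCP orientation.
- read_ft_force(): force on the tool from outside, world axes, zero at the start.
- read_ft_torque(): the same for the moment, N m.
- read_finger_gap(): finger opening in m.
Only numpy, scipy, OpenCV 4.12 (cv2) and the standard library are available. Lean on these libraries where they do the work, as an engineer would, in place of code of your own. Each camera call takes 0.05 s, during which the arm holds its last target. There are 200 camera calls.

## Working session

There is one attempt and no reset: what is moved stays moved. The work goes in short steps, each a Python script; the robot and the scene stay as the last script left them, time stands still between calls to the robot, and variables do not carry over. Pictures are saved under pics/ and viewed, about 8 in all and at most 12, crops included, and the job is handed in when it is done.

```bash
mkdir -p pics
cat > h.py <<'E'
import numpy as np, cv2
from bench import *
def snap(cam,fn=None):
    P=camera_params(cam); im=read_camera(cam)
    if fn: cv2.imwrite('pics/'+fn,im[:,:,::-1])
    return im,P
def back(P,px,z):
    K=np.array(P["K"]);T=np.array(P["camera_from_world"]);R=T[:3,:3];c=-R.T@T[:3,3]
    d=R.T@np.linalg.solve(K,[px[0],px[1],1.]);return c+d*(z-c[2])/d[2]
def proj(P,p):
    K=np.array(P["K"]);T=np.array(P["camera_from_world"]);q=K@(T[:3,:3]@np.array(p)+T[:3,3]);return q[:2]/q[2]
def tri(obs): # [(P,px)] 
    A=[];b=[]
    for P,px in obs:
        M=np.array(P["K"])@np.array(P["camera_from_world"])[:3]
        for i in (0,1):
            r=px[i]*M[2]-M[i];A.append(r[:3]);b.append(-r[3])
    return np.linalg.lstsq(np.array(A),np.array(b),rcond=None)[0]
E
python3 - <<'E'
from h import *
a,Pt=snap('top','top.png'); b,Ps=snap('scene','scene.png')
Z=dict(canister=0,stud_base=.1,cap=0,pump_pad=.145,cup=0,dripper=0,jar=0)
for n,z in Z.items():
  for c,P in(('top',Pt),('scene',Ps)):
    for d in tip_of(c,n): print(n,c,np.round(d['at']),round(d['confidence'],2),back(P,d['at'],z).round(3))
for c,P in(('top',Pt),('scene',Ps)):
  T=np.array(P["camera_from_world"]);print(c,(-T[:3,:3].T@T[:3,3]).round(2))
print(read_time_s(),read_tcp_rot())
E
```

```text
canister top [304. 198.] 0.93 [0.525 0.085 0.   ]
canister top [372. 256.] 0.89 [ 0.326 -0.093  0.   ]
canister scene [235. 238.] 0.78 [ 0.339 -0.095  0.   ]
canister scene [321. 227.] 0.7 [0.526 0.075 0.   ]
canister scene [358. 158.] 0.59 [0.473 0.4   0.   ]
stud_base top [388. 253.] 0.64 [ 0.323 -0.123  0.1  ]
stud_base scene [217. 230.] 0.71 [ 0.34  -0.155  0.1  ]
cap top [368. 194.] 0.66 [ 0.513 -0.108  0.   ]
cap top [396. 206.] 0.49 [ 0.465 -0.189  0.   ]
cap scene [280. 270.] 0.59 [ 0.51  -0.116  0.   ]
cap scene [246. 286.] 0.54 [ 0.464 -0.206  0.   ]
pump_pad top [355. 250.] 0.64 [ 0.339 -0.032  0.145]
pump_pad scene [347. 180.] 0.77 [0.557 0.155 0.145]
pump_pad scene [243. 200.] 0.61 [ 0.359 -0.063  0.145]
cup top [406. 161.] 0.9 [ 0.602 -0.242  0.   ]
cup top [400. 208.] 0.6 [ 0.46  -0.198  0.   ]
cup scene [280. 324.] 0.84 [ 0.605 -0.248 -0.   ]
cup scene [308. 211.] 0.39 [0.46  0.107 0.   ]
dripper scene [359. 157.] 0.88 [0.475 0.405 0.   ]
jar top [210. 179.] 0.9 [ 0.62   0.363 -0.   ]
jar scene [397. 181.] 0.9 [0.63  0.371 0.   ]
top [0.25 0.08 1.23]
scene [ 0.98 -0.72  1.12]
0.8 [ 9.86757699e-01  1.62201243e-01 -3.48024621e-07  1.91670411e-05]
```

View pics/top.png

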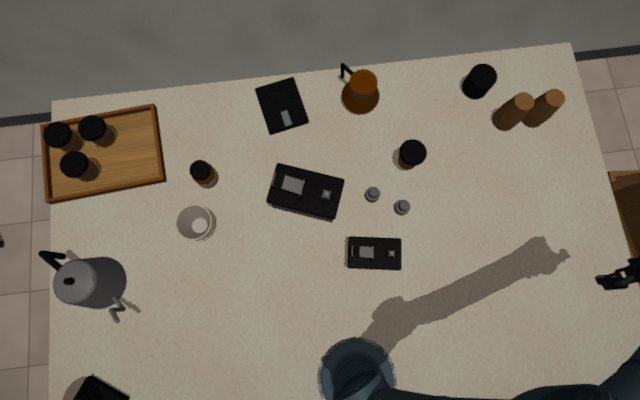

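View pics/scene.png

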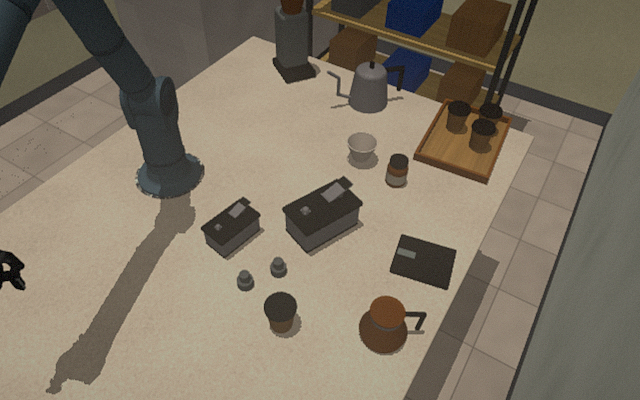

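Top view: there are two canisters, at (305,191) and (374,253). The larger one at (305,191) is meant. There are two caps, at (372,194) → y≈-0.11 and (401,207) → y≈-0.195. The robot's right is -y, so (401,207) is the cap to take. I'll confirm both with wrist close-ups.

Run:
```python
from h import *
import time
q=[1,0,0,0]
def rep(tag,Z):
    im,P=snap('wrist',tag+'.png')
    T=np.array(P["camera_from_world"]);print(tag,'t',read_time_s(),'cam',(-T[:3,:3].T@T[:3,3]).round(3))
    for n,z in Z.items():
        for d in tip_of('wrist',n): print(n,np.round(d['at']),round(d['confidence'],2),back(P,d['at'],z).round(4))
    return im
move_ptp([.42,-.17,.30],q); a=rep('w_cap',dict(cap=0,cup=0))
move_ptp([.46,.05,.36],q); b=rep('w_can',dict(stud_base=.1,pump_pad=.145,canister=0))
cv2.imwrite('pics/w2.png',cv2.resize(np.vstack([a,b]),None,fx=.75,fy=.75)[:,:,::-1])
```

```text
w_cap t 2.65 cam [ 0.504 -0.171  0.425]
cap [278.  99.] 0.79 [ 0.5082 -0.1131  0.    ]
cap [341. 135.] 0.75 [ 0.4579 -0.2031  0.    ]
cup [376.  20.] 0.57 [ 0.6033 -0.2451  0.    ]
w_can t 3.725 cam [0.544 0.048 0.484]
stud_base [433. 250.] 0.97 [ 0.3322 -0.1228  0.1   ]
stud_base [339. 135.] 0.77 [0.5025 0.0216 0.1   ]
pump_pad [234.  91.] 0.93 [0.5549 0.1421 0.145 ]
pump_pad [376. 249.] 0.78 [ 0.3581 -0.0269  0.145 ]
pump_pad [468. 153.] 0.36 [ 0.4858 -0.1279  0.145 ]
canister [300. 117.] 0.75 [ 0.5208  0.0784 -0.    ]
```

View pics/w2.png

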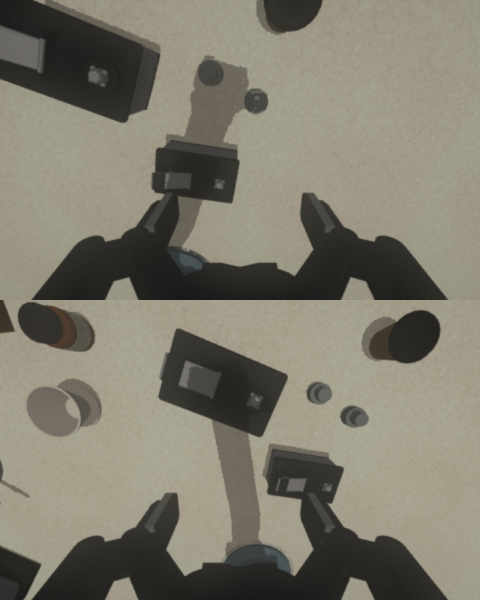

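The wrist views agree: the meant cap is the one on the right at (341,135) → (0.458,-0.203), and the large canister has its stud at about (0.5025,0.0216). Next I press the pump.

Run:
```python
from h import *
q=[1,0,0,0]
move_gripper(0.0,40)
move_ptp([.556,.144,.20],q); f0=read_ft_force()[2]
movel([.556,.144,.168],speed=.1); print('pre',read_ft_force()[2]-f0)
for z in np.arange(.164,.136,-.001):
    movel([.556,.144,z],speed=.04); f=read_ft_force()[2]-f0; print(round(z,3),round(f,1),read_eef_pos()[2].round(4))
    if f>16: break
pause(.2); print(read_ft_force()[2]-f0)
movel([.556,.144,.20],speed=.1); pause(.2); print(read_time_s())
# views of stud and of cap
for p in ([.44,.01,.27],[.41,.04,.27],[.40,-.20,.22],[.37,-.18,.22]):
    if p[1]==-.20: move_gripper(.06)
    move_ptp(p,q); pause(.15); im,P=snap('wrist','v%d.png'%(1000*p[0]))
    n,z=('stud_base',.1) if p[1]>0 else ('cap',0)
    for d in tip_of('wrist',n): print(n,np.round(d['at']),round(d['confidence'],2),back(P,d['at'],z).round(4))
    if z: 
        for d in tip_of('wrist','pump_pad'): print('pad',np.round(d['at']),round(d['confidence'],2),back(P,d['at'],.145).round(4))
    np.save('P%d.npy'%(1000*p[0]),np.array([P],dtype=object),allow_pickle=True)
print(read_time_s())
I=[cv2.imread('pics/v%d.png'%k) for k in(440,410,400,370)]
cv2.imwrite('pics/v.png',cv2.resize(np.vstack([np.hstack(I[:2]),np.hstack(I[2:])]),(800,500),interpolation=cv2.INTER_AREA))
```

```text
pre 0.8457422395919507
0.164 1.9 0.1651
0.163 3.3 0.1638
0.162 2.5 0.1622
0.161 2.6 0.1611
0.16 3.7 0.16
0.159 2.6 0.159
0.158 3.9 0.158
0.157 4.4 0.157
0.156 4.5 0.1561
0.155 4.8 0.1551
0.154 4.8 0.1542
0.153 4.6 0.1533
0.152 5.5 0.1525
0.151 5.1 0.1516
0.15 6.0 0.1507
0.149 6.3 0.1497
0.148 6.7 0.1488
0.147 6.3 0.1479
0.146 6.8 0.147
0.145 7.3 0.1461
0.144 6.2 0.1452
0.143 7.3 0.1443
0.142 10.9 0.144
0.141 15.2 0.1439
0.14 19.1 0.1437
19.105953949995797
13.3583
stud_base [435. 269.] 0.88 [ 0.3373 -0.1252  0.1   ]
stud_base [310. 127.] 0.85 [0.501  0.0211 0.1   ]
pad [152.  63.] 0.75 [0.5534 0.145  0.145 ]
pad [360. 271.] 0.66 [ 0.3635 -0.0287  0.145 ]
stud_base [339.  92.] 0.72 [0.5034 0.0212 0.1   ]
stud_base [458. 246.] 0.7 [ 0.3379 -0.1201  0.1   ]
pad [182.  21.] 0.75 [0.5528 0.1439 0.145 ]
pad [387. 246.] 0.66 [ 0.3614 -0.0261  0.145 ]
cap [323. 126.] 0.72 [ 0.4588 -0.2021  0.    ]
cap [249.  77.] 0.56 [ 0.5111 -0.1192  0.    ]
cap [266.  46.] 0.95 [ 0.512  -0.1228  0.    ]
cap [342.  98.] 0.9 [ 0.4592 -0.2054  0.    ]
cap [74. 29.] 0.47 [0.5279 0.0801 0.    ]
17.3667
```

View pics/v.png

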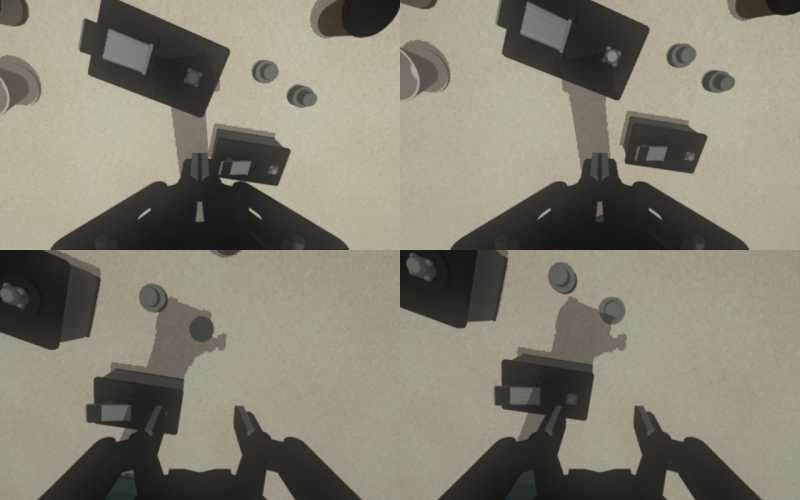

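The pump reached its stop (force rose to 19 N at pad height 0.125) and came back up. The view also shows both caps clearly. Next I pinch the cap in two directions to centre it, then lift.

Run:
```python
from h import *
q0=[1,0,0,0]; c=[.4592,-.2035]
qs=[[.70711,.70711,0,0],[.70711,-.70711,0,0]]
move_gripper(.065,20)
move_ptp([*c,.10],q0); movel([*c,.048],speed=.1)
move_gripper(0.0,20); print('gap1',read_finger_gap())
move_gripper(.065,20); movel([*c,.09],speed=.12)
for q in qs:
    try: move_ptp([*c,.09],q); break
    except MotionError as e: print(e)
print(q,read_qpos().round(2)); f0=read_ft_force()[2]
movel([*c,.048],speed=.1); print('f',read_ft_force()[2]-f0)
move_gripper(0.0,70); print('gap2',read_finger_gap(),read_eef_pos())
movel([*c,.17],speed=.15); pause(.2)
print('gap',read_finger_gap(),'df',read_ft_force()[2]-f0,read_time_s())
snap('wrist','held.png'); snap('top','held_top.png')
a=cv2.imread('pics/held.png'); b=cv2.imread('pics/held_top.png')[130:290,240:496]
cv2.imwrite('pics/h2.png',np.vstack([a,cv2.resize(b,(640,400))])[:, :][::1])
cv2.imwrite('pics/h2.png',cv2.resize(cv2.imread('pics/h2.png'),(480,600)))
```

```text
gap1 0.0272131230863449
[0.70711, 0.70711, 0, 0] [ 0.97  0.42 -0.72  2.04  0.38  0.81  0.02]
f -0.4290526252049392
gap2 0.0255502848192489 [ 0.45992869 -0.20379206  0.04896698]
gap 0.025031168172611532 df -1.1088355373934655 23.7417
```

View pics/h2.png

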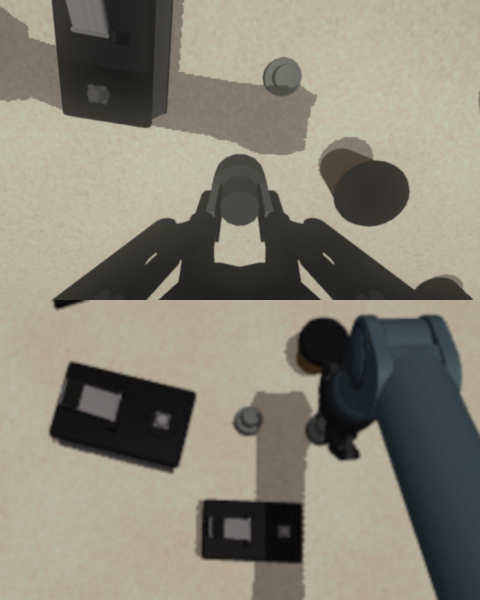

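The cap is held upright. One more look at the stud from this orientation, then I place it.

Run:
```python
from h import *
q=[.70711,.70711,0,0]
obs=[]
for p in ([.4900,-.075,.25],[.515,-.06,.25]):
    move_ptp(p,q); pause(.2); im,P=snap('wrist','s%d.png'%(p[0]*1000)); e=read_eef_pos()
    T=np.array(P["camera_from_world"]);print('cam',(-T[:3,:3].T@T[:3,3]).round(3))
    for d in tip_of('wrist','stud_base'): print(np.round(d['at'],1),round(d['confidence'],2),back(P,d['at'],.1).round(4), 'predicted px',proj(P,[.5023,.0213,.1]).round(1))
    u=proj(P,[.5023,.0213,.115]).astype(int)
    k=im[max(u[1]-50,0):u[1]+50,u[0]-60:u[0]+60].copy()
    for z in(.1,.122):
        cv2.circle(k,tuple((proj(P,[.5023,.0213,z])-[u[0]-60,max(u[1]-50,0)]).round().astype(int)),1,(255,0,0) if z==.1 else (0,255,0),-1)
    cv2.imwrite('pics/sc%d.png'%(p[0]*1000),cv2.resize(k,(480,400))[:,:,::-1])
a=[cv2.imread('pics/sc%d.png'%i) for i in(490,515)]
cv2.imwrite('pics/sc.png',cv2.resize(np.hstack(a),(800,333))); print(read_time_s())
```

```text
cam [0.49  0.007 0.374]
[173.7 232.3] 0.97 [ 0.3352 -0.122   0.1   ] predicted px [334.3  84.8]
[336.1  85.4] 0.62 [0.5039 0.0208 0.1   ] predicted px [334.3  84.8]
cam [0.515 0.023 0.374]
[308.8 106.1] 0.88 [0.5048 0.0196 0.1   ] predicted px [306.1 104.2]
[155.9 244.6] 0.7 [ 0.3391 -0.121   0.1   ] predicted px [306.1 104.2]
25.3583
```

View pics/sc.png

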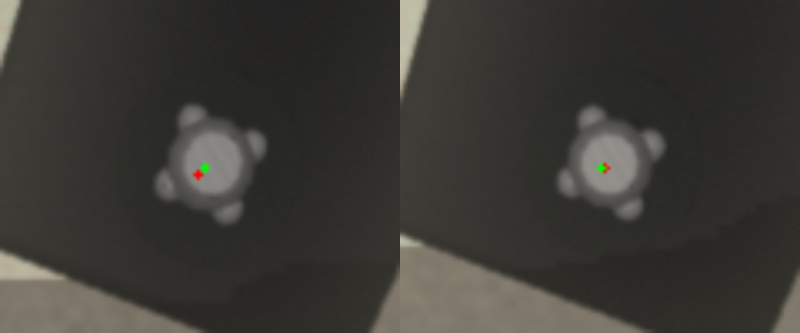

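The stud top sits about 2 px right and 1.5 px up of my prediction, so I average to (0.5035, 0.022). Now the placing.

Run:
```python
from h import *
q=[.70711,.70711,0,0]; s=np.array([.5035,.0220])
move_ptp([*s,.20],q); pause(.2); f0=np.array(read_ft_force())
movel([*s,.178],speed=.08)
for z in np.arange(.176,.150,-.001):
    movel([*s,z],speed=.04); f=np.array(read_ft_force())-f0; e=read_eef_pos()
    print(round(z,3),f.round(1),e.round(4))
    if f[2]>22 or np.hypot(f[0],f[1])>12: print('stop');break
print(read_finger_gap(),read_time_s())
```

```text
0.176 [0.3 0.2 0.7] [0.5036 0.0221 0.1761]
0.175 [-0.3  1.5  0.2] [0.5035 0.022  0.1751]
0.174 [-0.2  0.4  0.1] [0.5034 0.022  0.1739]
0.173 [0.5 1.2 0.8] [0.5034 0.022  0.1729]
0.172 [0.6 0.5 0.7] [0.5034 0.022  0.1719]
0.171 [-0.8 -0.1  0.6] [0.5034 0.022  0.1709]
0.17 [-0.8  0.7  0.3] [0.5034 0.022  0.1699]
0.169 [0.3 0.4 0.5] [0.5034 0.022  0.1689]
0.168 [-0.9  0.6  0.3] [0.5035 0.022  0.1679]
0.167 [-0.7  0.5 -0.1] [0.5034 0.022  0.1669]
0.166 [ 0.2  0.5 -0.4] [0.5034 0.022  0.1659]
0.165 [-0.5  0.7  0.5] [0.5034 0.022  0.1649]
0.164 [ 0.4 -0.3  0.6] [0.5034 0.022  0.1639]
0.163 [0.8 1.1 0.1] [0.5039 0.0222 0.1632]
0.162 [1.5 0.8 3.8] [0.5044 0.0222 0.1627]
0.161 [-0.4  1.   6.6] [0.5047 0.0223 0.1622]
0.16 [0.  0.9 6.6] [0.5049 0.0223 0.1613]
0.159 [0.9 0.3 4.9] [0.5046 0.0222 0.1599]
0.158 [ 1.7 -0.   1.1] [0.5037 0.022  0.1578]
0.157 [ 2.6  1.1 -4.2] [0.5032 0.022  0.1561]
0.156 [ 4.6  1.8 -7.3] [0.5032 0.022  0.1552]
0.155 [ 4.2  1.4 -5.6] [0.5032 0.022  0.1547]
0.154 [ 2.9  1.1 -2.8] [0.5033 0.022  0.1541]
0.153 [-0.5  0.5  2.4] [0.5033 0.022  0.1535]
0.152 [-0.8  0.7  5.3] [0.5034 0.022  0.1526]
0.151 [-2.2  0.3  8.1] [0.5034 0.022  0.1518]
0.025834202174447797 32.9583
```

The click is clear: force peaked near rim 13 mm, dropped, and pulled the tool down at about 9 mm. I keep squeezing toward the hard stop.

Run:
```python
from h import *
s=[.5035,.0220]
for z in np.arange(.150,.143,-.001):
    movel([*s,z],speed=.04); f=np.array(read_ft_force()); e=read_eef_pos()
    print(round(z,3),f.round(1),e.round(4))
    if f[2]>16: break
pause(.5); print(np.round(read_ft_force(),1),read_eef_pos().round(4),read_finger_gap(),read_time_s())
a,P=snap('scene'); b,W=snap('wrist')
u=proj(P,[.5035,.022,.13]).astype(int); k=cv2.resize(a[u[1]-60:u[1]+60,u[0]-75:u[0]+75],(500,400),interpolation=cv2.INTER_CUBIC)
cv2.imwrite('pics/end.png',cv2.resize(np.hstack([k,cv2.resize(b,(640,400))]),(800,280))[:,:,::-1])
for d in tip_of('scene','pump_pad'): print(np.round(d['at']),round(d['confidence'],2),back(P,d['at'],.145).round(3))
```

```text
0.15 [-2.3 -0.1  8.6] [0.5034 0.022  0.1511]
0.149 [-4.1  0.2 14.1] [0.5035 0.0221 0.1508]
0.148 [-6.5 -0.8 19.1] [0.5036 0.0221 0.1507]
[-6.2 -0.7 19.7] [0.5036 0.0221 0.1507] 0.025660416168159506 34.2083
[344. 181.] 0.88 [0.551 0.147 0.145]
```

View pics/end.png

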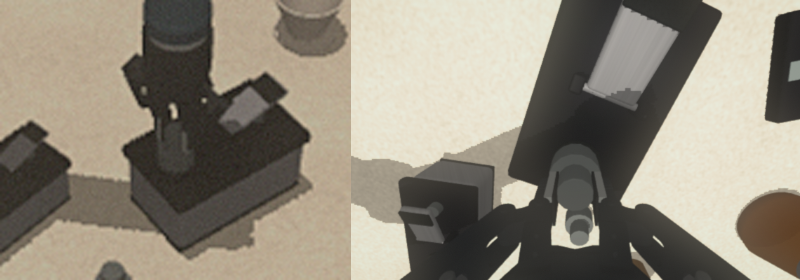

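The cap sits on the stud with the gripper on it, and the lever is raised. The force climbed steeply at TCP z 0.1507 (rim about 2 mm), so the seal is fully squeezed. I'm handing in.

```bash
python3 -c "
from bench import *
sign_off(); print(read_time_s())"
```

```text
the job is handed in; nothing more can be done
the job is handed in; nothing more can be done
```

The canister is sealed and the job was handed in at about 34 s of the 58 s allowed. The gripper is still on the cap and pressing; no verdict is reported.

- **Pump lever:** I pushed it down to its stop, where the force rose to 19 N with the pad at about 125 mm. I then released it, and the last pictures show it raised again. I had no direct reading of its angle.
- **Cap:** I took the right-hand cap and centred it by pinching it from two directions. On the stud, the push force peaked and then reversed with the rim at about 9 mm, which is the click.
- **Seal:** At the end I was pressing with 19.7 N and the tool had stopped at the height where the rim is about 2 mm above the stud's foot. That means the seal is squeezed to its hard stop. A side force of about 6 N was present.
- **Other things on the table:** I saw no contact with the cup, dripper or jar, but I did not measure their positions again at the end.
- **Disagreement:** The camera estimates of the stud position differed by about 2 mm between the two wrist orientations. I used the average, and the cap went on with under 2 N sideways until it clicked.

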